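# Pack the last two cheese wedges head to tail in the loading tray

### The arm

A 7-joint arm with a two-finger parallel gripper is mounted at the origin on a cart in front of the work surface, level with it; the furniture and walls round the work are solid. World frame = base frame: x ahead of the robot, y to its left, z up, the work surface at z = 0. Lengths are in m, angles in rad, forces in N, time in s.
With the tool pointing down it reaches from about 0.35 to 0.9 m from the base axis. Payload 7.2 kg.
Tool frame: the origin (TCP) lies midway between the tips of the shut fingers; the grasp point (between the pads) lies behind it (ctrl.hold_point_z is the z of the grasp point in the tool frame, in m); z points along the fingers, y is the line along which they close (so a half turn about z gives the same grasp; the last joint's range is limited). The gripper opens to 88 mm and grips with 3 to 60 N. Pads are 20 mm wide; open, the fingers measure 115 mm over their backs; the gripper's body (75 mm by 178 mm) begins 61 mm behind the grasp point.
Start: joints at [-1.223, 0.411, -0.013, 1.596, 0.006, 1.134, -0.082], TCP at [0.252, 0.572, 0.223] pointing down, gripper open.
Joint ranges: [-2.95, 2.95], [-0.29, 1.99], [-1.47, 1.44], [0.14, 2.54], [-1.03, 4.17], [0.13, 1.85], [-2.86, 2.86]. Speed limits (rad/s): [2.39, 2.39, 3.01, 3.01, 3.14, 3.14, 3.14].

### API

Orientations are given as [roll, pitch, yaw] about the fixed x, y, z axes, in that order (R = Rz(yaw) Ry(pitch) Rx(roll)).
In Python, from station import ctrl gives the robot as it stands.
- The arm moves only by the tool apply_moves, never from a script. Its argument "targets" is a list that holds one entry, the list of rows, each a list of 7 numbers: the shift along the tool's x, y, z in mm, then the turn, a rotation vector about the tool's x, y, z in rad, then the finger opening in mm, from 0 to 87.8. A call has exactly 10 rows; each row is the pose to reach, as a shift and turn from the pose commanded when the call began, along the tool's axes at that moment; what a row does not reach only later rows make up. A row lasts 1/12 s, in which the tool goes at most 41.7 mm and 7.16 degrees, less where a joint would pass 70% of its speed; a pose out of reach is approached as far as the arm can. A call with a gripper value outside its range is refused whole. The fingers move at their own pace and stop on an object; the grip force is fixed at half the most. Time passes only in rows, so rows that repeat a pose let the fingers close, or fill a call up. It gives the time, the measured TCP pose, the force, the opening and the grip force at its end, in the units of the state.
- ctrl.sense(): the state, without advancing time (a new reading comes with each control period).
- ctrl.read_camera(name): name is "scene" or "top" or "wrist"; returns the picture (420x560x3 uint8, red, green, blue); there is no depth.
- ctrl.camera_info(name): a dict with "intrinsics" (3x3 intrinsics, pixels), "R" (3x3) and "t" (3): a world point X has camera coordinates R X + t. Camera axes: x right, y down, z forward; pixel columns grow to the right and rows downward; lengths in m; the calibration is good to about 2 mm. A picture is of the moment at which its call begins: read the wrist's pose just before it. camera_info takes no time and is no camera call; for the wrist camera it gives the pose at the moment of the call.
- ctrl.job_done(): hands the job in; it is judged then, once.
The state is a dict: "t": time; "joint_positions": joint angles; "qvel": joint speeds; "effort": joint torques, N m; "position": TCP position; "tcp_rot": TCP orientation; "wrist_force": force on the tool from outside, world axes, zero at the start; "ft_torque": the same for the moment, N m; "width": finger opening in m; "grip_force": force on a finger pad.
Only numpy, scipy, OpenCV 4.12 (cv2) and the standard library are available. Lean on these libraries where they do the work, as an engineer would, in place of code of your own. Each camera call takes 0.05 s, during which the arm holds its last target. There are 200 camera calls.

### The job

Finish packing the steel tray: put the two loose cheese wedges in beside the two already there, alternately thick end and thin end to the back, so that all four lie flat and fill the tray as one solid rectangle. There is no room for fingers between the wedges, but each can be slid in from the open apron; see that every one ends fully home at the back wall and flush at the mouth. Leave the ring cutters and the tape where they are.

Things in the scene. Friction and masses are not known exactly. Their poses are not given: they have to be found in the camera images.
- tray_mouth (a point): Bare sheet-steel packing tray, fixed to the worktop on a dark mat. Point on its floor (5 mm above the worktop) at the middle of the mouth, where the side walls begin; x into the tray, y to its left, z up. Inside 144 mm wide (y -72 to 72 mm) and 111 mm deep (back wall at x = 111 mm). In front of the mouth the floor runs on, without a step, as an open apron 130 mm long.
- tray_back (a point): Middle of the tray's back wall, inner face, at floor height; axes as tray_mouth. Walls are 3 mm thick and 27 mm high over the floor. Cheese slides easily on the steel (friction about 0.35). The tray is filled by four wedges head to tail side by side, with 4 mm to spare across and 1 mm along.
- packed_1_center (a point): In the tray at the left wall: thick end at the back, straight side to the left. Same shape as wedge_1; point and axes as wedge_1_center.
- packed_1_thick (a point): Centre of packed_1's thick end face, 19 mm up: at (-55, 6.5, 0) mm in the axes of packed_1_center; same axes
- packed_1: The whole of packed_1, rigid, 0.11 to 0.23 kg; origin on its underside, 19 mm below packed_1_center, same axes. Centre of mass 7 mm nearer the thick end
- packed_2_center (a point): In the tray right of packed_1: thin end at the back, thick end flush with the mouth, straight side to the right. Same shape as wedge_1; point and axes as wedge_1_center.
- packed_2_thick (a point): Centre of packed_2's thick end face, 19 mm up: at (-55, 6.5, 0) mm in the axes of packed_2_center; same axes
- packed_2: The whole of packed_2, rigid, 0.11 to 0.23 kg; origin on its underside, 19 mm below packed_2_center, same axes. Centre of mass 7 mm nearer the thick end
- wedge_1_center (a point): Loose right-angled wedge of hard cheese lying on the worktop, 110 mm long, 38 mm high, 48 mm wide at the thick end (brown rind), 22 mm at the thin end; one long side straight and square to the ends, the other slanted by 13.3 degrees. Point half-way up (19 mm) and along, 17.5 mm from both long sides; x from thick to thin end along the straight side, y from straight to slanted side.
- wedge_1_thick (a point): Centre of wedge_1's thick end face, 19 mm up: at (-55, 6.5, 0) mm in the axes of wedge_1_center; same axes
- wedge_1: The whole of wedge_1, rigid, 0.11 to 0.23 kg; origin on its underside, 19 mm below wedge_1_center, same axes. Centre of mass 7 mm nearer the thick end
- wedge_2_center (a point): Second loose wedge, same shape as wedge_1 (either may take either place); point and axes as wedge_1_center.
- wedge_2_thick (a point): Centre of wedge_2's thick end face, 19 mm up: at (-55, 6.5, 0) mm in the axes of wedge_2_center; same axes
- wedge_2: The whole of wedge_2, rigid, 0.11 to 0.23 kg; origin on its underside, 19 mm below wedge_2_center, same axes. Centre of mass 7 mm nearer the thick end
- ring_cutter_0_center (a point): bystander: open steel ring cutter, 71 mm across, 36 mm high; centre, half-way up
- ring_cutter_1_center (a point): bystander: smaller open steel ring cutter, 55 mm across, 31 mm high; centre, half-way up
- masking_tape_center (a point): bystander: roll of masking tape lying flat, 82 mm across, 24 mm high; centre, half-way up
Not all that is in view belongs to the job. What is shaped like the packed_1 but red or turquoise is not meant.

How it is judged:
At the end, for the whole second after the job is handed in: All four wedges lie flat and still on the tray floor, square to it within 4 degrees, each within 5 mm of fully home (flush at the mouth within 5 mm); packed_1 thick end and packed_2 thin end to the back, of the loose two one thick end and the other thin end to the back (x of packed_1_center in the frame of tray_mouth between 0.051 and 0.061 m and y of packed_1_center in the frame of tray_mouth between -0.072 and 0.072 m and height (world z) of packed_1_center between 0.019 and 0.029 m and angle between each of packed_1_center, packed_2_center, wedge_1_center, wedge_2_center's own z axis and vertical below 0.06 rad and angle between the x axis of each of packed_1_center, packed_2_center, wedge_1_center, wedge_2_center and the x axis of tray_mouth, either way round below 0.07 rad and linear speed of each of packed_1, packed_2, wedge_1, wedge_2 below 0.01 m/s and x of packed_2_center in the frame of tray_mouth between 0.051 and 0.061 m and y of packed_2_center in the frame of tray_mouth between -0.072 and 0.072 m and height (world z) of packed_2_center between 0.019 and 0.029 m and x of wedge_1_center in the frame of tray_mouth between 0.051 and 0.061 m and y of wedge_1_center in the frame of tray_mouth between -0.072 and 0.072 m and height (world z) of wedge_1_center between 0.019 and 0.029 m and x of wedge_2_center in the frame of tray_mouth between 0.051 and 0.061 m and y of wedge_2_center in the frame of tray_mouth between -0.072 and 0.072 m and height (world z) of wedge_2_center between 0.019 and 0.029 m and x of packed_1_thick in the frame of tray_mouth above 0.1 m and x of packed_2_thick in the frame of tray_mouth below 0.01 m and ((x of wedge_1_thick in the frame of tray_mouth above 0.1 m and x of wedge_2_thick in the frame of tray_mouth below 0.01 m) or (x of wedge_2_thick in the frame of tray_mouth above 0.1 m and x of wedge_1_thick in the frame of tray_mouth below 0.01 m))); the robot touches nothing.
It fails at once if a ring cutter or the roll of tape is pushed more than 30 mm from where it stood (distance of any of ring_cutter_0_center, ring_cutter_1_center, masking_tape_center from where it was at the start of the episode above 0.03 m).
It also fails if it takes over 72 s, if anything falls off the work surface, if the arm or the gripper's body presses on something with over 40 N, if the wrist force passes 120 N, or if a joint passes its speed limit or range.

## Working session

There is one attempt and no reset: what is moved stays moved. The work goes in short steps, Python scripts to look and compute and a tool call to move; the robot and the scene stay as the last step left them, time stands still between calls to the robot, and variables do not carry over. Pictures are saved under pics/ and viewed, at most 10 in all, crops included, and the job is handed in when it is done.

Besides the shell and the picture viewer there is one more tool, called after "Request:" by a JSON object that holds its "api" and its "payload", one argument or row to a line. apply_moves: Moves the arm, as the interface text tells. Its arguments: {"type":"object","properties":{"targets":{"type":"array"}},"required":["targets"]}

```bash
mkdir -p pics; ls
python3 - <<'E'
from station import ctrl
import cv2,numpy as np
s=ctrl.sense();print(s['t'],s['position'],s['tcp_rot'],ctrl.hold_point_z,s['width'])
for n in('top','scene'):
    im=ctrl.read_camera(n);cv2.imwrite(f'pics/{n}0.png',im[:,:,::-1])
    c=ctrl.camera_info(n);print(n,c['intrinsics'],(-c['R'].T@c['t']).round(3),c['R'].round(3).tolist())
E
```

```text
pics
0.0 [0.25227561 0.57125899 0.22179101] [-3.13995381e+00  1.18589851e-04  2.72584931e+00] -0.0187 0.08784239509443392
top [[474.0009769    0.         279.65287731]
 [  0.         474.0009769  205.54266192]
 [  0.           0.           1.        ]] [0.286 0.128 1.371] [[0.012, -1.0, 0.018], [-0.984, -0.015, -0.178], [0.178, -0.015, -0.984]]
scene [[445.4782905    0.         273.44932435]
 [  0.         445.4782905  211.84902988]
 [  0.           0.           1.        ]] [-0.617  0.986  0.82 ] [[-0.604, -0.797, 0.013], [-0.384, 0.277, -0.881], [0.699, -0.537, -0.473]]
```

View pics/top0.png

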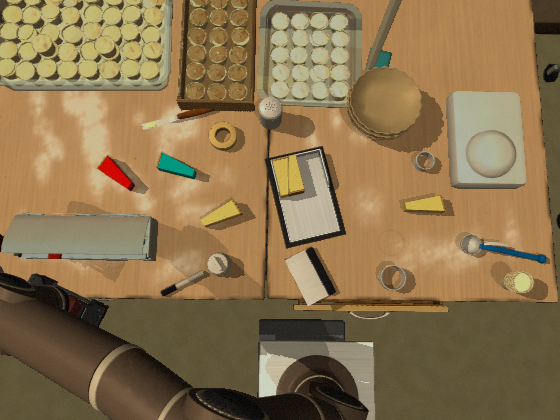

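View pics/scene0.png

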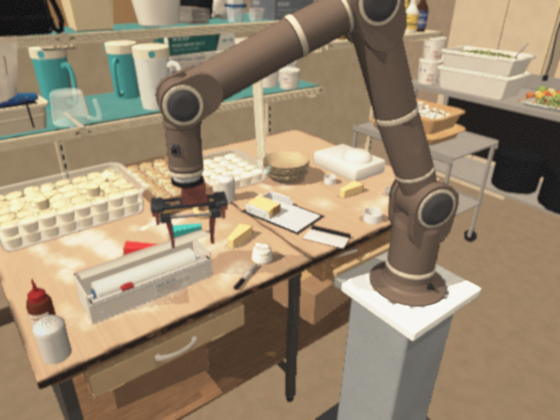

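Top view: the yellow loose wedges are at about (221,213) and (424,205). The red piece at (116,173) and the turquoise one at (177,165) are decoys. The packed pair sits at (288,174) in the tray, whose apron points towards the robot. The tape is at (223,135) and the ring cutters at (393,278) and (425,160). I'll measure these and check an enlarged crop.

```bash
cat > h.py <<'E'
from station import ctrl
import cv2,numpy as np
from scipy.spatial.transform import Rotation as Ro
def ray(c,uv,z):
    uv=np.atleast_2d(uv).astype(float);K=c['intrinsics'];R=np.array(c['R']);t=np.array(c['t'])
    o=-R.T@t;d=(np.linalg.inv(K)@np.c_[uv,np.ones(len(uv))].T).T@R
    return (o+d*((z-o[2])/d[:,2])[:,None])[:,:2]
def proj(c,P):
    p=np.atleast_2d(P)@np.array(c['R']).T+c['t'];p=p@np.array(c['intrinsics']).T;return p[:,:2]/p[:,2:]
def ymask(im,lo=(18,90,90),hi=(34,255,255)):
    return cv2.inRange(cv2.cvtColor(im,cv2.COLOR_RGB2HSV),lo,hi)
E
python3 - <<'E'
from h import *
im=cv2.imread('pics/top0.png')[:,:,::-1].copy();c=ctrl.camera_info('top')
m=ymask(im,(20,120,110));n,l,st,ce=cv2.connectedComponentsWithStats(m)
for i in range(1,n):
    if st[i,4]>80 and st[i,1]>100:
        q=cv2.boxPoints(cv2.minAreaRect(np.argwhere(l==i)[:,::-1].astype(np.float32)))
        print(st[i],ce[i].round(1),ray(c,ce[i],.038).round(3),ray(c,q,.038).round(3).tolist())
for n_,uv,z in(('tape',(223,135),.024),('rc0',(393,278),.03),('rc1',(425,160),.03)):print(n_,ray(c,uv,z))
cr=np.hstack([cv2.resize(im[a:a+75,b:b+w],None,fx=4,fy=4,interpolation=2) for a,b,w in((175,195,55),(145,262,75),(170,398,60))])
cr2=cv2.resize(im[140:255,255:375],None,fx=2.6,fy=2.6,interpolation=2)
cr2=cr2[:299];cv=np.zeros((600,760,3),np.uint8);cv[:300,:760]=cr[:,:760];cv[300:300+cr2.shape[0],:cr2.shape[1]]=cr2
cv2.imwrite('pics/c1.png',cv[:,:,::-1])
E
```

```text
[273 155  31  41 855] [287.8 174.7] [[0.618 0.085]] [[0.662, 0.132], [0.68, 0.063], [0.574, 0.038], [0.556, 0.106]]
[405 196  39  15 434] [425.9 204.1] [[ 0.538 -0.313]] [[0.561, -0.253], [0.562, -0.363], [0.521, -0.361], [0.52, -0.252]]
[200 200  40  26 442] [220.7 213.4] [[0.502 0.275]] [[0.484, 0.334], [0.543, 0.246], [0.505, 0.222], [0.447, 0.31]]
tape [[0.73960141 0.27802002]]
rc0 [[ 0.32663769 -0.21319797]]
rc1 [[ 0.67136995 -0.3183665 ]]
```

View pics/c1.png

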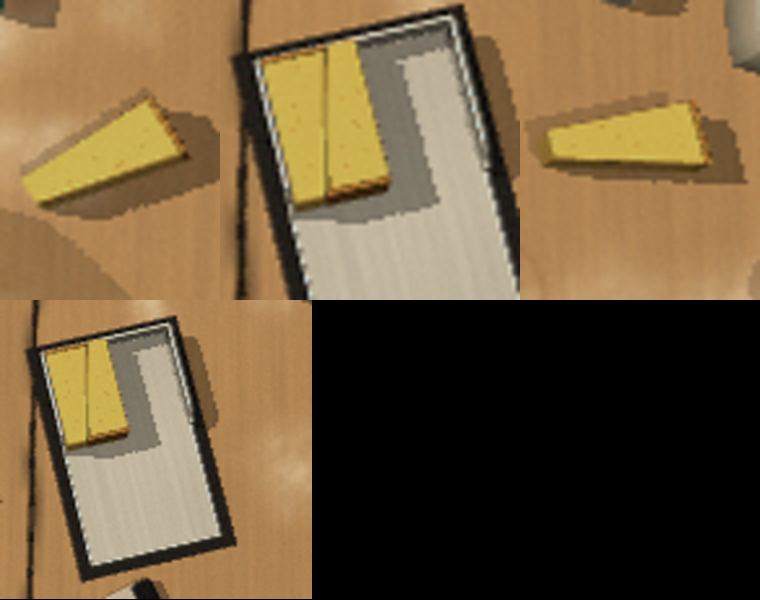

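The crop shows both yellow wedges. Wedge A (left) has its rind at the upper right, wedge B (right) at the right end, and the tray's right half is empty. A needs about +70° to go in thick end back, next to packed_2. B needs about -76° to go in thin end back, at the right wall. I'll fly over A for a close look.

Request:
{"api": "apply_moves", "payload": {
  "targets": [
    [[-35,-17,0,0,0,0.06,80],[-70,-34,0,0,0,0.12,80],[-105,-51,0,0,0,0.18,80],[-140,-68,0,0,0,0.24,80],[-175,-85,0,0,0,0.3,80],[-210,-102,0,0,0,0.36,80],[-245,-119,0,0,0,0.42,80],[-280,-136,0,0,0,0.48,80],[-315,-153,0,0,0,0.56,80],[-348,-170,0,0,0,0.56,80]]
  ]
}}

```text
t: 0.93
position: [0.5031, 0.2737, 0.2225]
tcp_rot: [-3.141, 0.0, 2.161]
wrist_force: [0.8, 1.4, 0.1]
width: 0.0801
grip_force: 0.0
```

```bash
cat >> h.py <<'E'
def plan(x,y,z,yawdeg):
    s=ctrl.sense();R=Ro.from_euler('xyz',s['tcp_rot'])
    d=R.inv().apply(np.array([x,y,z])-s['position'])*1000
    w=(R.inv()*Ro.from_euler('xyz',[np.pi,0,np.radians(yawdeg)])).as_rotvec()
    print('t',round(s['t'],2),'pos',s['position'].round(4),'yaw',np.degrees(s['tcp_rot'])[2].round(1),'shift',d.round(1),'turn',w.round(3))
E
python3 - <<'E'
from h import *
s=ctrl.sense();print(s['t'],s['position'],np.degrees(s['tcp_rot']),s['joint_positions'].round(2) if hasattr(s['joint_positions'],'round') else s['joint_positions'])
c=ctrl.camera_info('wrist');R=Ro.from_euler('xyz',s['tcp_rot']);o=-np.array(c['R']).T@c['t']
print('cam in tool',R.inv().apply(o-s['position']),'\n',(np.array(c['R'])@R.as_matrix()).round(3),c['intrinsics'])
im=ctrl.read_camera('wrist');cv2.imwrite('pics/w1.png',im[:,:,::-1]);np.save('w1.npy',c)
E
```

```text
0.9333 [0.50314035 0.27373252 0.22250351] [-1.79989519e+02  8.94849177e-03  1.23794893e+02] [-0.77  0.32  0.24  1.74 -0.08  1.09  0.09]
cam in tool [ 0.07402648 -0.00091101 -0.16170992] 
 [[ 0.     1.     0.001]
 [-0.963  0.    -0.27 ]
 [-0.27  -0.001  0.963]] [[314.2580295    0.         272.8856309 ]
 [  0.         314.2580295  212.89973237]
 [  0.           0.           1.        ]]
```

View pics/w1.png

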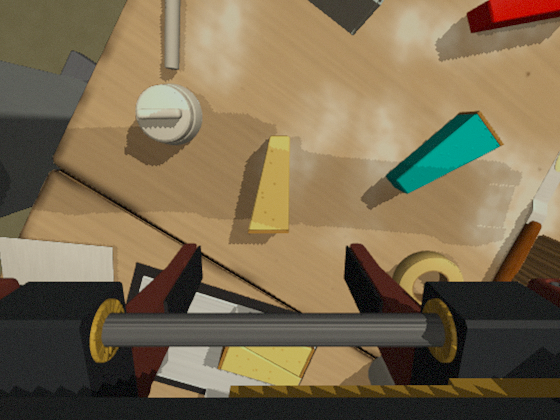

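The wrist view shows wedge A at (270,185), its rind at the bottom (row 232) and its straight side on the right (col 289). I'll fit its top-face corners.

```bash
cat >> h.py <<'E'
def wedge(im,c,z,box,lo=(22,80,150)):
    m=ymask(im,lo,(34,255,255));k=np.zeros_like(m);k[box[1]:box[3],box[0]:box[2]]=255;m&=k
    n,l,st,_=cv2.connectedComponentsWithStats(m);i=1+st[1:,4].argmax()
    cn=max(cv2.findContours((l==i).astype(np.uint8),0,1)[0],key=cv2.contourArea)
    h=cv2.convexHull(cn);e=.5
    a=h
    while len(a)>4:
        e+=.25;a=cv2.approxPolyDP(h,e,True)
    P=ray(c,a[:,0],z);print('px',a[:,0].tolist());d=np.roll(P,-1,0)-P
    print('pts',P.round(4).tolist(),'lens',np.linalg.norm(d,axis=1).round(4),'ang',np.degrees(np.arctan2(d[:,1],d[:,0])).round(1))
    return P
E
python3 - <<'E'
from h import *
im=cv2.imread('pics/w1.png')[:,:,::-1].copy();c=np.load('w1.npy',allow_pickle=True).item()
wedge(im,c,.038,(220,120,330,250))
E
```

```text
px [[288, 136], [287, 228], [250, 229], [270, 137]]
pts [[0.4809, 0.3339], [0.5387, 0.2478], [0.5037, 0.2229], [0.4654, 0.3223]] lens [0.1037 0.043  0.1065 0.0193] ang [ -56.1 -144.5  111.1   36.9]
```

Request:
{"api": "apply_moves", "payload": {
  "targets": [
    [[2,0,35,0,0,0,66],[4,0,75,0,0,0,62],[6,0,115,0,0,0,62],[6,0,155,0,0,0,62],[6,0,190,0,0,0,62],[6,0,208,0,0,0,62],[6,0,214,0,0,0,62],[6,0,214,0,0,0,20],[6,0,214,0,0,0,20],[6,0,214,0,0,0,20]]
  ]
}}

```text
t: 1.82
position: [0.4998, 0.2813, 0.0102]
tcp_rot: [3.139, -0.0, 2.166]
wrist_force: [0.0, 0.0, -0.6]
width: 0.0462
grip_force: 0.0
```

Request:
{"api": "apply_moves", "payload": {
  "targets": [
    [[0,0,0,0,0,0,20],[0,0,0,0,0,0,20],[0,0,0,0,0,0,20],[0,0,0,0,0,0,20],[0,0,-10,0,0,0,20],[0,0,-30,0,0,0,20],[0,0,-50,0,0,0,20],[0,0,-70,0,0,0,20],[0,0,-90,0,0,0,20],[0,0,-100,0,0,0,20]]
  ]
}}

```text
t: 2.65
position: [0.4997, 0.2811, 0.1118]
tcp_rot: [3.138, -0.0, 2.166]
wrist_force: [0.4, 0.6, -1.7]
width: 0.0363
grip_force: 29.1
```

Run:
```python
from h import *
s=ctrl.sense();print(s['t'],s['position'],np.degrees(s['tcp_rot']),s['width'],s['grip_force'],s['wrist_force'])
c=ctrl.camera_info('wrist');im=ctrl.read_camera('wrist');t=ctrl.read_camera('top');np.save('w2.npy',c)
cv2.imwrite('pics/w2.png',im[:,:,::-1]);cv2.imwrite('pics/t2.png',t[:,:,::-1])
```

```text
2.65 [0.49967953 0.28111531 0.11178377] [ 1.79806373e+02 -9.24371450e-03  1.24079307e+02] 0.03626911571661962 29.059380814433098 [ 0.43821103  0.58763768 -1.74056927]
```

View pics/w2.png

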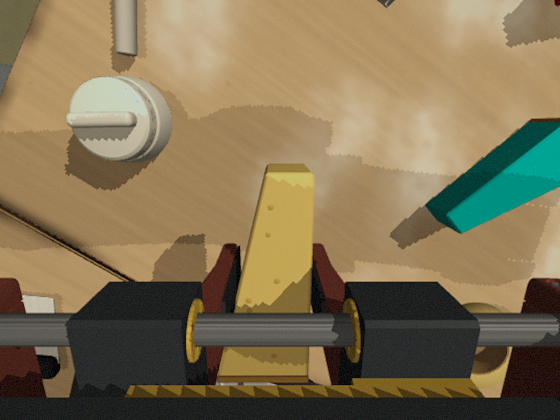

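Wedge A is held at 36.3 mm width. Next I'll check its angle in the hand and get the tray pose from the packed pair's outline.

Run:
```python
from h import *
im=cv2.imread('pics/w2.png')[:,:,::-1].copy();c=np.load('w2.npy',allow_pickle=True).item()
wedge(im,c,.1396,(225,160,330,310),(20,80,110))
im=cv2.imread('pics/top0.png')[:,:,::-1].copy();c=ctrl.camera_info('top')
wedge(im,c,.043,(262,145,312,205),(20,120,110))
# dark mat
g=cv2.cvtColor(im,cv2.COLOR_RGB2GRAY);m=(g<45).astype(np.uint8);m[:140]=0;m[258:]=0;m[:,:268]=0;m[:,350:]=0
cn=max(cv2.findContours(m,0,1)[0],key=cv2.contourArea);q=cv2.boxPoints(cv2.minAreaRect(cn));P=ray(c,q,.001)
print('mat',q.round(1).tolist(),P.round(4).tolist(),np.linalg.norm(np.roll(P,-1,0)-P,axis=1).round(4))
d=np.roll(P,-1,0)-P;print(np.degrees(np.arctan2(d[:,1],d[:,0])).round(1))
```

```text
px [[303, 163], [308, 309], [235, 309], [267, 165]]
pts [[0.4766, 0.336], [0.5195, 0.2802], [0.4902, 0.2604], [0.4644, 0.3268]] lens [0.0704 0.0353 0.0712 0.0153] ang [ -52.5 -146.   111.2   37.2]
px [[295, 155], [303, 188], [281, 195], [273, 161]]
pts [[0.6763, 0.0652], [0.5785, 0.0416], [0.5571, 0.1045], [0.6572, 0.1288]] lens [0.1005 0.0665 0.103  0.0664] ang [-166.4  108.8   13.7  -73.3]
mat [[259.29998779296875, 142.1999969482422], [317.79998779296875, 127.19999694824219], [345.1000061035156, 233.3000030517578], [286.6000061035156, 248.39999389648438]] [[0.7266, 0.1708], [0.7772, -0.0056], [0.4546, -0.0845], [0.4085, 0.0857]] [0.1836 0.3321 0.1764 0.3293]
[ -74.  -166.3  105.2   15. ]
```

Tray yaw is about 13.7° and the mouth about (0.5715, 0.0363). I'll carry wedge A above the apron, turning it +69.5°.

Request:
{"api": "apply_moves", "payload": {
  "targets": [
    [[-24,-16,-10,0,0,-0.121,20],[-47,-31,-10,0,0,-0.242,20],[-71,-47,-10,0,0,-0.363,20],[-94,-62,-10,0,0,-0.484,20],[-118,-78,-10,0,0,-0.605,20],[-141,-93,-10,0,0,-0.726,20],[-165,-109,-10,0,0,-0.847,20],[-188,-124,-10,0,0,-0.968,20],[-212,-140,-10,0,0,-1.089,20],[-235,-155,-10,0,0,-1.21,20]]
  ]
}}

```text
t: 3.58
position: [0.5011, -0.0024, 0.1175]
tcp_rot: [3.141, -0.002, -2.901]
wrist_force: [0.5, -0.0, -1.1]
width: 0.0364
grip_force: 29.1
```

Run:
```python
from h import *
plan(.5033,-.0009,.115,193.5)
c=ctrl.camera_info('wrist');im=ctrl.read_camera('wrist');np.save('w3.npy',c)
cv2.imwrite('pics/w3.png',im[:,:,::-1])
```

```text
t 3.58 pos [ 0.5011 -0.0024  0.1175] yaw -166.2 shift [-2.5  0.9  2.5] turn [ 0.    -0.002  0.005]
```

View pics/w3.png

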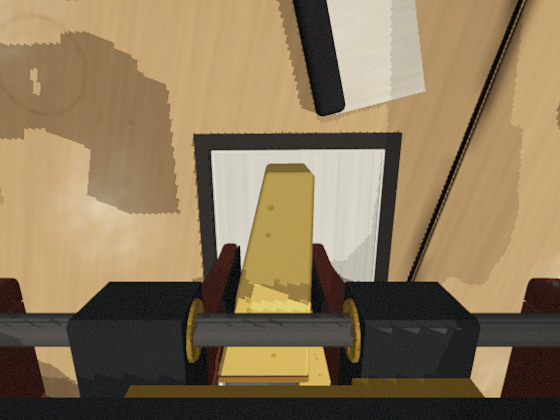

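The wrist view shows the apron's end corners, white floor against mat, at about (212,150) and (385,150). I'll turn these into the tray pose.

Run:
```python
from h import *
im=cv2.imread('pics/w3.png')[:,:,::-1].copy();c=np.load('w3.npy',allow_pickle=True).item()
g=cv2.cvtColor(im,cv2.COLOR_RGB2GRAY)
# edge rows of floor/mat at columns, edge cols at rows
f=lambda a:np.argmax(a)
top=[(x,140+f(g[140:165,x]>100)-.5) for x in list(range(225,262,4))+list(range(318,376,4))]
L=[(195+f(g[y,195:235]>100)-.5,y) for y in range(165,230,5)]
R=[(400-f(g[y,400:365:-1]>100)+.5,y) for y in range(160,260,5)]
ls=[]
for n,pp in(('end',top),('L',L),('R',R)):
    P=ray(c,np.array(pp),.005).astype(np.float32);v=cv2.fitLine(P,cv2.DIST_HUBER,0,.01,.01)[:,0];ls.append(v)
    print(n,v.round(4),np.degrees(np.arctan2(v[1],v[0])).round(2))
def X(a,b):
    s=np.linalg.solve(np.c_[a[:2],-b[:2]],b[2:]-a[2:]);return a[2:]+s[0]*a[:2]
A,B=X(ls[0],ls[1]),X(ls[0],ls[2]);print('corners',A,B,np.linalg.norm(A-B))
for w in (A,B):print(w)
ax=np.radians(13.7);u=np.array([np.cos(ax),np.sin(ax)]);print('mouth',(A+B)/2+.13*u)
```

```text
end [ 0.2465 -0.9691  0.4409  0.0112] -75.73
L [ 0.9849  0.1729  0.5045 -0.0738] 9.96
R [0.9399 0.3416 0.4672 0.1072] 19.97
corners [ 0.46427274 -0.08084963] [0.42072794 0.09034692] 0.1766477
[ 0.46427274 -0.08084963]
[0.42072794 0.09034692]
mouth [0.56880174 0.03553761]
```

Run:
```python
from h import *
im=cv2.imread('pics/w3.png')[:,:,::-1].copy();c=np.load('w3.npy',allow_pickle=True).item()
g=cv2.cvtColor(im,cv2.COLOR_RGB2GRAY)
top=[(x,138+np.where(g[138:165,x]<100)[0].max()+.5) for x in list(range(225,262,4))+list(range(318,376,4))]
L=[(190+np.where(g[y,190:232]<90)[0].max()+.5,y) for y in range(165,230,5)]
R=[(365+np.where(g[y,365:410]<90)[0].min()-.5,y) for y in range(160,235,5)]
print(top[::6],L[::4],R[::4]);ls=[]
for n,pp in(('end',top),('L',L),('R',R)):
    P=ray(c,np.array(pp),.005).astype(np.float32);v=cv2.fitLine(P,cv2.DIST_HUBER,0,.01,.01)[:,0];ls.append(v)
    print(n,v.round(4),np.degrees(np.arctan2(v[1],v[0])).round(2))
def X(a,b):
    s=np.linalg.solve(np.c_[a[:2],-b[:2]],b[2:]-a[2:]);return a[2:]+s[0]*a[:2]
A,B=X(ls[0],ls[1]),X(ls[0],ls[2]);print('corners',A,B,np.linalg.norm(A-B))
ax=np.radians(13.9);u=np.array([np.cos(ax),np.sin(ax)]);print('mouth',(A+B)/2+.13*u)
```

```text
[(225, np.float64(149.5)), (249, np.float64(149.5)), (326, np.float64(148.5)), (350, np.float64(148.5)), (374, np.float64(148.5))] [(np.float64(210.5), 165), (np.float64(212.5), 185), (np.float64(213.5), 205), (np.float64(214.5), 225)] [(np.float64(384.5), 160), (np.float64(382.5), 180), (np.float64(380.5), 200), (np.float64(379.5), 220)]
end [ 0.2465 -0.9691  0.4409  0.0112] -75.73
L [ 0.9692  0.2461  0.4971 -0.0588] 14.25
R [0.9693 0.246  0.4631 0.0876] 14.24
corners [ 0.46100616 -0.06800704] [0.42395073 0.0776765 ] 0.1503223
mouth [0.56867159 0.03606438]
```

Tray fixed: yaw 14.2°, floor width 150 mm (144 mm plus the walls), mouth (0.569, 0.0366). The wedge is at tray (-75, -21) mm and square, so I'll lower it and slide it in, then look at the reading.

Request:
{"api": "apply_moves", "payload": {
  "targets": [
    [[0,0,35,0,0,0,20],[0,0,70,0,0,0,20],[0,0,92,0,0,0,20],[0,0,100,0,0,0,20],[-5,0,101,0,0,0,20],[-17,0,101,0,0,0,20],[-29,0,101,0,0,0,20],[-41,0,101,0,0,0,20],[-52,0,101,0,0,0,20],[-57,0,101,0,0,0,20]]
  ]
}}

```text
t: 4.47
position: [0.5601, 0.0133, 0.0189]
tcp_rot: [-3.141, 0.003, -2.907]
wrist_force: [-0.3, 0.4, -1.0]
width: 0.0363
grip_force: 29.5
```

```bash
cat >> h.py <<'E'
M=np.array([.569,.0366]);a_=np.radians(14.2);U=np.array([np.cos(a_),np.sin(a_)]);V=np.array([-U[1],U[0]])
def tray(p):
    p=np.atleast_2d(p)-M;return np.c_[p@U,p@V]*1000
E
python3 - <<'E'
from h import *
s=ctrl.sense();print(s['t'],tray(s['position'][:2]),s['position'][2],np.degrees(s['tcp_rot']),s['wrist_force'],s['width'])
t=ctrl.read_camera('top');cv2.imwrite('pics/t4.png',cv2.resize(t[130:260,240:380],None,fx=4,fy=4,interpolation=2)[:,:,::-1])
E
```

```text
4.4667 [[-14.36999422 -20.43736733]] 0.01891298088398041 [-1.79989520e+02  1.72224797e-01 -1.66559183e+02] [-0.32426187  0.41209955 -0.99750617] 0.036298419053885984
```

View pics/t4.png

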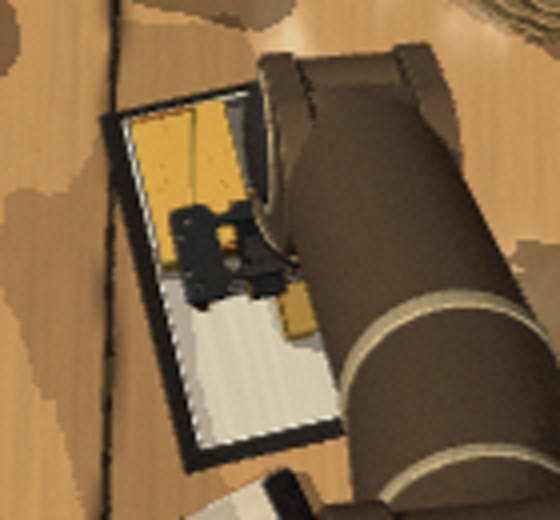

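Request:
{"api": "apply_moves", "payload": {
  "targets": [
    [[0,0,2,0,0,0,20],[0,0,3,0,0,0,20],[0,0,3,0,0,0,56],[0,0,3,0,0,0,56],[0,0,3,0,0,0,56],[4,1,3,0,0,0,56],[18,3,3,0,0,0,56],[32,5,3,0,0,0,56],[42,5.5,3,0,0,0,56],[44,5.5,3,0,0,0,56]]
  ]
}}

```text
t: 5.35
position: [0.5114, 0.0071, 0.0146]
tcp_rot: [3.141, -0.002, -2.908]
wrist_force: [0.5, 0.5, 0.2]
width: 0.0555
grip_force: 0.0
```

Request:
{"api": "apply_moves", "payload": {
  "targets": [
    [[0,0,0,0,0,0,12],[0,0,0,0,0,0,12],[0,0,0,0,0,0,12],[0,0,0,0,0,0,12],[0,0,0,0,0,0,12],[0,0,0,0,0,0,12],[0,0,0,0,0,0,12],[0,0,0,0,0,0,12],[0,0,0,0,0,0,12],[0,0,0,0,0,0,12]]
  ]
}}

```text
t: 6.18
position: [0.5135, 0.0075, 0.0146]
tcp_rot: [3.142, 0.0, -2.907]
wrist_force: [0.8, -0.3, -0.5]
width: 0.026
grip_force: 29.2
```

Run:
```python
from h import *
s=ctrl.sense();print(s['t'],tray(s['position'][:2]),s['position'][2],np.degrees(s['tcp_rot']),s['wrist_force'],s['width'],s['grip_force'])
c=ctrl.camera_info('wrist');t=ctrl.read_camera('wrist');np.save('w5.npy',c);cv2.imwrite('pics/w5.png',t[:,:,::-1])
```

```text
6.1833 [[-60.91487924 -14.57771713]] 0.014620423938573636 [ 1.79999595e+02  2.38411334e-04 -1.66580939e+02] [ 0.82340449 -0.28829445 -0.53753586] 0.02595829891074327 29.234413895756006
```

View pics/w5.png

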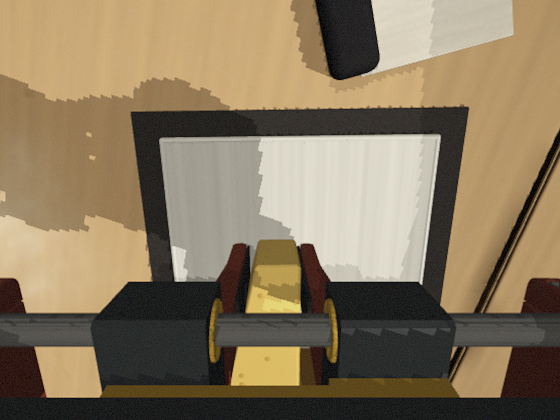

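The wedge is regripped near its thin end at 26.0 mm, as expected there. I'll slide it on in, release, back off and shut the fingers.

Request:
{"api": "apply_moves", "payload": {
  "targets": [
    [[-4,0,0,0,0,-0.012,12],[-12,0,0,0,0,-0.012,12],[-20,0,0,0,0,-0.012,12],[-28,0,0,0,0,-0.012,12],[-36,0,0,0,0,-0.012,12],[-42,0,0,0,0,-0.012,12],[-44,0,0,0,0,-0.012,12],[-44,0,0,0,0,-0.012,46],[-44,0,0,0,0,-0.012,46],[-44,0,0,0,0,-0.012,46]]
  ]
}}

```text
t: 7.07
position: [0.5559, 0.0176, 0.0145]
tcp_rot: [3.142, -0.0, -2.895]
wrist_force: [0.1, 0.6, 0.5]
width: 0.0427
grip_force: 0.0
```

Request:
{"api": "apply_moves", "payload": {
  "targets": [
    [[5,0,0,0,0,0,46],[20,0,0,0,0,0,46],[35,0,0,0,0,0,46],[44,0,0,0,0,0,46],[46,0,0,0,0,0,0],[46,0,0,0,0,0,0],[46,0,0,0,0,0,0],[46,0,0,0,0,0,0],[46,0,0,0,0,0,0],[46,0,0,0,0,0,0]]
  ]
}}

```text
t: 7.9
position: [0.5121, 0.0067, 0.0146]
tcp_rot: [3.142, 0.0, -2.895]
wrist_force: [-0.3, -0.6, 0.1]
width: 0.0093
grip_force: 0.0
```

Run:
```python
from h import *
s=ctrl.sense();print(s['t'],tray(s['position'][:2]),s['position'][2],np.degrees(s['tcp_rot']),s['wrist_force'],s['width'],s['grip_force'])
c=ctrl.camera_info('wrist');t=ctrl.read_camera('wrist');np.save('w6.npy',c);cv2.imwrite('pics/w6.png',t[:,:,::-1])
```

```text
7.9 [[-62.45083864 -15.04200962]] 0.014596255825350759 [ 1.79998540e+02  1.67985447e-02 -1.65881834e+02] [-0.31478864 -0.55809585  0.13259374] 0.00929589348036545 0.0
```

View pics/w6.png

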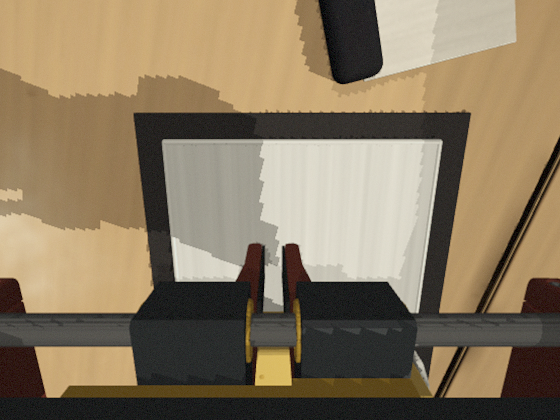

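Request:
{"api": "apply_moves", "payload": {
  "targets": [
    [[0,2,0,0,0,0,0],[-6,2,0,0,0,0,0],[-16,2,0,0,0,0,0],[-24,2,0,0,0,0,0],[-30,2,0,0,0,0,0],[-35,2,0,0,0,0,0],[-39,2,0,0,0,0,0],[-43,2,0,0,0,0,0],[-46,2,0,0,0,0,0],[-48,2,0,0,0,0,0]]
  ]
}}

```text
t: 8.78
position: [0.558, 0.0202, 0.0146]
tcp_rot: [3.142, -0.0, -2.895]
wrist_force: [0.4, 0.3, -0.6]
width: 0.0002
grip_force: 0.2
```

Request:
{"api": "apply_moves", "payload": {
  "targets": [
    [[-1,0,0,0,0,0,0],[-1,0,0,0,0,0,0],[-2,0,0,0,0,0,0],[-2,0,0,0,0,0,0],[-3,0,0,0,0,0,0],[-3,0,0,0,0,0,0],[-4,0,0,0,0,0,0],[-4,0,0,0,0,0,0],[-4,0,0,0,0,0,0],[-4,0,0,0,0,0,0]]
  ]
}}

```text
t: 9.62
position: [0.5617, 0.0212, 0.0147]
tcp_rot: [3.142, 0.0, -2.895]
wrist_force: [-0.9, 0.0, 0.9]
width: 0.0006
grip_force: 0.0
```

```bash
cat > st.py <<'E'
from h import *
s=ctrl.sense();f=s['wrist_force'];print(round(s['t'],2),tray(s['position'][:2]).round(1),s['position'].round(4),np.degrees(s['tcp_rot'])[2].round(2),'F tray',(f[:2]@U).round(1),(f[:2]@V).round(1),f[2].round(1),s['width'].__round__(4),s['grip_force'])
E
python3 st.py
```

```text
9.62 [[-10.9 -13.2]] [0.5617 0.0212 0.0147] -165.89 F tray -0.9 0.2 0.9 0.0006 0.0
```

Request:
{"api": "apply_moves", "payload": {
  "targets": [
    [[-1,0,0,0,0,0,0],[-1,0,0,0,0,0,0],[-2,0,0,0,0,0,0],[-2,0,0,0,0,0,0],[-3,0,0,0,0,0,0],[-3,0,0,0,0,0,0],[-3,0,0,0,0,0,0],[-3,0,0,0,0,0,0],[-3,0,0,0,0,0,0],[-3,0,0,0,0,0,0]]
  ]
}}

```text
t: 10.45
position: [0.5646, 0.0219, 0.0147]
tcp_rot: [3.142, 0.0, -2.895]
wrist_force: [-0.5, 0.6, 0.3]
width: 0.0004
grip_force: 0.0
```

```bash
python3 st.py
```

```text
10.45 [[ -7.9 -13.2]] [0.5646 0.0219 0.0147] -165.89 F tray -0.3 0.7 0.3 0.0004 0.0
```

Request:
{"api": "apply_moves", "payload": {
  "targets": [
    [[-1,0,0,0,0,0,0],[-1,0,0,0,0,0,0],[-2,0,0,0,0,0,0],[-2,0,0,0,0,0,0],[-3,0,0,0,0,0,0],[-3,0,0,0,0,0,0],[-3,0,0,0,0,0,0],[-3,0,0,0,0,0,0],[-3,0,0,0,0,0,0],[-3,0,0,0,0,0,0]]
  ]
}}

```text
t: 11.28
position: [0.5649, 0.0219, 0.014]
tcp_rot: [3.141, -0.005, -2.896]
wrist_force: [-7.7, -1.7, 4.1]
width: 0.0006
grip_force: 4.0
```

```bash
python3 st.py
```

```text
11.28 [[ -7.6 -13.2]] [0.5649 0.0219 0.014 ] -165.91 F tray -7.8 0.3 4.1 0.0006 3.9682736992836
```

Contact at 8 N with the TCP stopped: wedge A is home against the back wall. I'll back off, rise and go to wedge B.

Request:
{"api": "apply_moves", "payload": {
  "targets": [
    [[10,0,0,0,0,0,0],[28,0,-5,0,0,0,0],[30,0,-40,0,0,0,0],[30,0,-80,0,0,0,0],[30,-5,-120,0,0,0.1,20],[35,-20,-150,0,0,0.22,40],[45,-45,-175,0,0,0.34,60],[55,-75,-195,0,0,0.46,70],[65,-110,-206,0,0,0.58,70],[76,-148,-206,0,0,0.7,70]]
  ]
}}

```text
t: 12.12
position: [0.5314, -0.1403, 0.2241]
tcp_rot: [3.139, 0.006, 2.684]
wrist_force: [1.2, -0.3, -1.3]
width: 0.0372
grip_force: 0.0
```

Run:
```python
from h import *
plan(.538,-.313,.22,90)
```

```text
t 12.12 pos [ 0.5314 -0.1403  0.2241] yaw 153.8 shift [ -82.2 -152.     4.2] turn [0.006 0.004 1.113]
```

Request:
{"api": "apply_moves", "payload": {
  "targets": [
    [[-8,-15,0,0,0,0.115,70],[-16,-30,0,0,0,0.23,70],[-25,-46,0,0,0,0.345,70],[-34,-62,0,0,0,0.46,70],[-43,-80,0,0,0,0.575,70],[-52,-97,0,0,0,0.69,70],[-62,-115,0,0,0,0.805,70],[-72,-133,0,0,0,0.92,70],[-82,-150,0,0,0,1.035,70],[-82,-152,0,0,0,1.113,70]]
  ]
}}

```text
t: 12.95
position: [0.5362, -0.3162, 0.2207]
tcp_rot: [3.141, 0.003, 1.565]
wrist_force: [0.0, -0.0, 0.4]
width: 0.0699
grip_force: 0.0
```

```bash
python3 st.py
python3 - <<'E'
from h import *
c=ctrl.camera_info('wrist');im=ctrl.read_camera('wrist');np.save('w7.npy',c);cv2.imwrite('pics/w7.png',im[:,:,::-1])
P=wedge(im,c,.038,(180,90,400,290));print('mean',P.mean(0))
E
```

```text
12.95 [[-118.3 -334. ]] [ 0.5362 -0.3162  0.2207] 89.67 F tray 0.0 -0.0 0.4 0.0699 0.0
px [[277, 132], [297, 224], [260, 232], [260, 137]]
pts [[0.5401, -0.2508], [0.5629, -0.3535], [0.5201, -0.363], [0.5219, -0.2559]] lens [0.1052 0.0438 0.1071 0.0188] ang [ -77.5 -167.5   89.    15.6]
mean [ 0.53625166 -0.30577782]
```

Wedge B: x axis at 102.5°, straight side towards the back, centre (0.536, -0.306), sizes consistent (105/44/107/19 mm from a slightly shrunken mask). Now grasping it.

Request:
{"api": "apply_moves", "payload": {
  "targets": [
    [[2,0,30,0,0,-0.08,66],[5,0,65,0,0,-0.16,62],[8,0,105,0,0,-0.224,62],[8,0,145,0,0,-0.224,62],[8,0,180,0,0,-0.224,62],[8,0,204,0,0,-0.224,62],[8,0,211,0,0,-0.224,62],[8,0,211,0,0,-0.224,62],[8,0,211,0,0,-0.224,20],[8,0,211,0,0,-0.224,20]]
  ]
}}

```text
t: 13.83
position: [0.5382, -0.3047, 0.0117]
tcp_rot: [3.139, 0.002, 1.799]
wrist_force: [0.2, -0.6, 0.9]
width: 0.052
grip_force: 0.0
```

Request:
{"api": "apply_moves", "payload": {
  "targets": [
    [[0,0,0,0,0,0,20],[0,0,0,0,0,0,20],[0,0,0,0,0,0,20],[0,0,0,0,0,0,20],[0,0,0,0,0,0,20],[0,0,-10,0,0,0,20],[0,0,-30,0,0,0,20],[0,0,-55,0,0,0,20],[0,0,-80,0,0,0,20],[0,0,-105,0,0,0,20]]
  ]
}}

```text
t: 14.67
position: [0.5364, -0.3039, 0.1162]
tcp_rot: [-3.141, -0.0, 1.799]
wrist_force: [0.3, -0.4, -2.0]
width: 0.0361
grip_force: 29.1
```

```bash
python3 st.py
python3 - <<'E'
from h import *
c=ctrl.camera_info('wrist');im=ctrl.read_camera('wrist');cv2.imwrite('pics/w8.png',im[:,:,::-1])
wedge(im,c,.038+ctrl.sense()['position'][2]-.0102,(225,160,330,310),(20,80,110))
q=M-.085*U-.054*V;plan(q[0],q[1],.115,14.2);print(ctrl.sense()['joint_positions'])
E
```

```text
14.67 [[-115.1 -322.1]] [ 0.5364 -0.3039  0.1162] 103.05 F tray 0.3 -0.4 -2.0 0.0361 29.05228139832616
px [[302, 168], [307, 309], [235, 309], [266, 171]]
pts [[0.5342, -0.2463], [0.5529, -0.3092], [0.5203, -0.3168], [0.5202, -0.2508]] lens [0.0656 0.0335 0.066  0.0148] ang [ -73.5 -166.9   90.1   17.8]
t 14.72 pos [ 0.5387 -0.3055  0.1214] yaw 103.0 shift [270.8  22.7   5.5] turn [ 7.00e-03 -1.00e-03  1.55e+00]
[ 0.13213163  0.52223271  0.42715662  1.74381022 -0.26252346  0.92554704
  0.89417831]
```

Request:
{"api": "apply_moves", "payload": {
  "targets": [
    [[27,3,0,0,0,0.122,20],[55,6,0,0,0,0.244,20],[83,10,0,0,0,0.366,20],[110,13,0,0,0,0.488,20],[138,16,0,0,0,0.61,20],[165,19,0,0,0,0.732,20],[193,22,0,0,0,0.854,20],[220,26,0,0,0,0.976,20],[248,30,0,0,0,1.098,20],[275,33,0,0,0,1.22,20]]
  ]
}}

```text
t: 15.55
position: [0.5066, -0.0271, 0.1151]
tcp_rot: [-3.141, -0.001, 0.573]
wrist_force: [-0.2, 0.3, -2.2]
width: 0.0355
grip_force: 29.1
```

Request:
{"api": "apply_moves", "payload": {
  "targets": [
    [[0,0,0,0,0,0.12,20],[0,0,0,0,0,0.24,20],[0,0,0,0,0,0.33,20],[0,0,0,0,0,0.33,20],[0,0,0,0,0,0.33,20],[0,0,0,0,0,0.33,20],[0,0,0,0,0,0.33,20],[0,0,0,0,0,0.33,20],[0,0,0,0,0,0.33,20],[0,0,0,0,0,0.33,20]]
  ]
}}

```text
t: 16.38
position: [0.5068, -0.0289, 0.1147]
tcp_rot: [-3.141, -0.0, 0.249]
wrist_force: [-0.2, 0.6, -2.0]
width: 0.0356
grip_force: 29.1
```

```bash
python3 st.py
python3 - <<'E'
from h import *
c=ctrl.camera_info('wrist');im=ctrl.read_camera('wrist');np.save('w9.npy',c);cv2.imwrite('pics/w9.png',im[:,:,::-1])
a=ctrl.camera_info('top');t=ctrl.read_camera('top');cv2.imwrite('pics/t9.png',t[:,:,::-1])
P=wedge(im,c,ctrl.sense()['position'][2]+.038-.0115,(200,150,330,310),(20,80,110));print(tray(P))
E
```

```text
16.38 [[-76.3 -48.2]] [ 0.5068 -0.0289  0.1147] 14.26 F tray -0.0 0.6 -2.0 0.0356 29.054157827049494
px [[303, 169], [308, 309], [236, 309], [266, 170]]
pts [[0.5629, -0.0281], [0.4976, -0.0491], [0.4889, -0.015], [0.5585, -0.0128]] lens [0.0686 0.0352 0.0696 0.0159] ang [-162.2  104.3    1.8  -74.2]
[[-21.81232281 -61.26732622]
 [-90.23730268 -65.57830431]
 [-90.27864025 -30.36906355]
 [-22.26333632 -45.35105664]]
```

Request:
{"api": "apply_moves", "payload": {
  "targets": [
    [[0,2,35,0,0,0,20],[0,2,70,0,0,0,20],[0,2,90,0,0,0,20],[0,2,98,0,0,0,20],[5,2,98,0,0,0,20],[17,2,98,0,0,0,20],[29,2,98,0,0,0,20],[41,2,98,0,0,0,20],[52,2,98,0,0,0,20],[57,2,98,0,0,0,20]]
  ]
}}

```text
t: 17.32
position: [0.5647, -0.0161, 0.0176]
tcp_rot: [3.141, -0.002, 0.25]
wrist_force: [-0.5, 0.6, -1.6]
width: 0.0351
grip_force: 29.5
```

```bash
python3 st.py
```

```text
17.32 [[-17.1 -50.1]] [ 0.5647 -0.0161  0.0176] 14.32 F tray -0.4 0.7 -1.6 0.0351 29.514854662120342
```

Request:
{"api": "apply_moves", "payload": {
  "targets": [
    [[0,0,2,0,0,0,20],[0,0,2,0,0,0,66],[0,0,2,0,0,0,66],[0,0,2,0,0,0,66],[0,0,2,0,0,0,66],[-6,-2,2,0,0,0,66],[-20,-4,2,0,0,0,66],[-34,-5,2,0,0,0,66],[-44,-5,2,0,0,0,66],[-46,-5,2,0,0,0,66]]
  ]
}}

```text
t: 18.15
position: [0.5146, -0.0235, 0.0147]
tcp_rot: [-3.141, 0.001, 0.248]
wrist_force: [0.1, 0.6, -0.5]
width: 0.0663
grip_force: 0.0
```

Request:
{"api": "apply_moves", "payload": {
  "targets": [
    [[0,0,0,0,0,0,30],[0,0,0,0,0,0,30],[0,0,0,0,0,0,30],[0,0,0,0,0,0,30],[0,0,0,0,0,0,30],[0,0,0,0,0,0,30],[0,0,0,0,0,0,30],[0,0,0,0,0,0,30],[0,0,0,0,0,0,30],[0,0,0,0,0,0,30]]
  ]
}}

```text
t: 18.98
position: [0.517, -0.0231, 0.0147]
tcp_rot: [3.141, -0.0, 0.249]
wrist_force: [1.1, -0.1, 0.7]
width: 0.0461
grip_force: 29.6
```

```bash
python3 st.py
python3 - <<'E'
from h import *
c=ctrl.camera_info('wrist');im=ctrl.read_camera('wrist');np.save('w10.npy',c);cv2.imwrite('pics/w10.png',im[:,:,::-1])
m=ymask(im,(20,80,110));n,l,st,ce=cv2.connectedComponentsWithStats(m)
for i in range(1,n):
    if st[i,4]>300:print(st[i],ce[i])
E
```

```text
18.98 [[-65.1 -45.1]] [ 0.517  -0.0231  0.0147] 14.26 F tray 1.1 -0.4 0.7 0.0461 29.578389823436737
[   0    0   52  139 6678] [23.70844564 67.06364181]
[   49     0   113   128 13289] [103.68680864  65.40334111]
[ 159    0   89  138 9618] [199.49968808  62.04813891]
[  226    67   101   239 17865] [283.81231458 197.12628044]
[360 300  22  63 673] [373.2243685  331.42644874]
```

Request:
{"api": "apply_moves", "payload": {
  "targets": [
    [[4,0.5,0,0,0,0,30],[12,1,0,0,0,0,30],[20,1.5,0,0,0,0,30],[28,1.5,0,0,0,0,30],[36,1.5,0,0,0,0,30],[44,1.5,0,0,0,0,30],[47,1.5,0,0,0,0,30],[47,1.5,0,0,0,0,64],[47,1.5,0,0,0,0,64],[47,1.5,0,0,0,0,64]]
  ]
}}

```text
t: 19.87
position: [0.5623, -0.0129, 0.0143]
tcp_rot: [-3.141, 0.001, 0.249]
wrist_force: [0.8, 0.4, 0.4]
width: 0.0619
grip_force: 0.0
```

```bash
python3 st.py
python3 - <<'E'
from h import *
c=np.load('w10.npy',allow_pickle=True).item();im=cv2.imread('pics/w10.png')[:,:,::-1].copy();m=ymask(im,(20,80,110))
for cols in ((10,25,40),(70,90,110,130,150),(175,185,195,205)):
    pp=[(x,np.where(m[:160,x])[0].max()) for x in cols];print(pp,tray(ray(c,pp,.043)).round(1).tolist())
E
```

```text
19.87 [[-18.7 -46.3]] [ 0.5623 -0.0129  0.0143] 14.26 F tray 0.9 0.2 0.4 0.0619 0.0
[(10, np.int64(137)), (25, np.int64(137)), (40, np.int64(137))] [[2.7, 63.4], [2.7, 57.2], [2.8, 51.0]]
[(70, np.int64(127)), (90, np.int64(127)), (110, np.int64(127)), (130, np.int64(127)), (150, np.int64(127))] [[6.8, 37.9], [6.8, 29.7], [6.8, 21.5], [6.8, 13.3], [6.8, 5.1]]
[(175, np.int64(137)), (185, np.int64(137)), (195, np.int64(137)), (205, np.int64(137))] [[2.8, -4.8], [2.8, -8.9], [2.8, -13.0], [2.8, -17.2]]
```

packed_1 and wedge A both read 2.8 mm at the mouth, so they are flush with each other. packed_2's mask edge excludes the rind. I'll back off, shut the fingers and push wedge B home.

Request:
{"api": "apply_moves", "payload": {
  "targets": [
    [[-5,0,0,0,0,0,64],[-20,0,0,0,0,0,64],[-35,0,0,0,0,0,64],[-48,0,0,0,0,0,64],[-52,0,0,0,0,0,0],[-52,0,0,0,0,0,0],[-52,0,0,0,0,0,0],[-52,0,0,0,0,0,0],[-52,0,0,0,0,0,0],[-52,0,0,0,0,0,0]]
  ]
}}

```text
t: 20.7
position: [0.5128, -0.0256, 0.0146]
tcp_rot: [3.141, -0.0, 0.249]
wrist_force: [0.1, 0.3, 0.5]
width: 0.0276
grip_force: 0.0
```

Request:
{"api": "apply_moves", "payload": {
  "targets": [
    [[0,0,0,0,0,0,0],[6,0,0,0,0,0,0],[14,0,0,0,0,0,0],[22,0,0,0,0,0,0],[28,0,0,0,0,0,0],[34,0,0,0,0,0,0],[39,0,0,0,0,0,0],[43,0,0,0,0,0,0],[47,0,0,0,0,0,0],[50,0,0,0,0,0,0]]
  ]
}}

```text
t: 21.53
position: [0.5611, -0.0133, 0.0146]
tcp_rot: [-3.142, 0.0, 0.249]
wrist_force: [0.5, -0.1, 0.3]
width: 0.0004
grip_force: 0.2
```

```bash
python3 st.py
```

```text
21.53 [[-19.9 -46.5]] [ 0.5611 -0.0133  0.0146] 14.26 F tray 0.5 -0.2 0.3 0.0004 0.21002020957632406
```

Request:
{"api": "apply_moves", "payload": {
  "targets": [
    [[2,0,0,0,0,0,0],[4,0,0,0,0,0,0],[6,0,0,0,0,0,0],[7,0,0,0,0,0,0],[8,0,0,0,0,0,0],[9,0,0,0,0,0,0],[10,0,0,0,0,0,0],[10,0,0,0,0,0,0],[10,0,0,0,0,0,0],[10,0,0,0,0,0,0]]
  ]
}}

```text
t: 22.37
position: [0.5706, -0.0109, 0.0147]
tcp_rot: [-3.142, -0.0, 0.249]
wrist_force: [0.3, 0.3, -0.3]
width: 0.0005
grip_force: 0.0
```

```bash
python3 st.py
```

```text
22.37 [[-10.1 -46.4]] [ 0.5706 -0.0109  0.0147] 14.26 F tray 0.4 0.2 -0.3 0.0005 0.0
```

Request:
{"api": "apply_moves", "payload": {
  "targets": [
    [[1,0,0,0,0,0,0],[1,0,0,0,0,0,0],[2,0,0,0,0,0,0],[2,0,0,0,0,0,0],[3,0,0,0,0,0,0],[3,0,0,0,0,0,0],[4,0,0,0,0,0,0],[4,0,0,0,0,0,0],[5,0,0,0,0,0,0],[5,0,0,0,0,0,0]]
  ]
}}

```text
t: 23.2
position: [0.5731, -0.0103, 0.0142]
tcp_rot: [-3.14, 0.004, 0.248]
wrist_force: [-7.2, -1.8, 3.4]
width: 0.0004
grip_force: 3.9
```

```bash
python3 st.py
```

```text
23.2 [[ -7.5 -46.5]] [ 0.5731 -0.0103  0.0142] 14.22 F tray -7.5 0.0 3.4 0.0004 3.8947606435976923
```

Contact at the same spot (-7.5 mm, 7.5 N), so wedge B is home too. I'll back off, rise and inspect.

Request:
{"api": "apply_moves", "payload": {
  "targets": [
    [[-8,0,0,0,0,0,0],[-25,0,0,0,0,0,0],[-33,0,-10,0,0,0,0],[-33,0,-45,0,0,0,0],[-33,-10,-80,0,0,0,0],[-33,-20,-110,0,0,0,0],[-33,-30,-140,0,0,0,0],[-33,-40,-165,0,0,0,0],[-33,-46,-180,0,0,0,0],[-33,-46,-180,0,0,0,0]]
  ]
}}

```text
t: 24.03
position: [0.5337, 0.0281, 0.1984]
tcp_rot: [-3.14, -0.006, 0.25]
wrist_force: [0.7, -0.2, 0.4]
width: 0.0006
grip_force: 0.0
```

```bash
python3 st.py
python3 - <<'E'
from h import *
c=ctrl.camera_info('wrist');im=ctrl.read_camera('wrist');np.save('w11.npy',c);cv2.imwrite('pics/w11.png',im[:,:,::-1])
m=ymask(im,(20,80,110));n,l,st,ce=cv2.connectedComponentsWithStats(m)
for i in range(1,n):
    if st[i,4]>300:
        cn=max(cv2.findContours((l==i).astype(np.uint8),0,1)[0],key=cv2.contourArea);a=cv2.approxPolyDP(cv2.convexHull(cn),4,True)[:,0]
        print(st[i],a.tolist(),tray(ray(c,a,.043)).round(1).tolist())
E
```

```text
24.03 [[-36.3   0.4]] [0.5337 0.0281 0.1984] 14.35 F tray 0.7 -0.4 0.4 0.0006 0.0
[  197    40   155   121 16640] [[351, 41], [343, 156], [203, 160], [197, 45]] [[111.0, -70.3], [7.5, -69.4], [3.2, 70.5], [107.4, 70.2]]
```

View pics/w11.png

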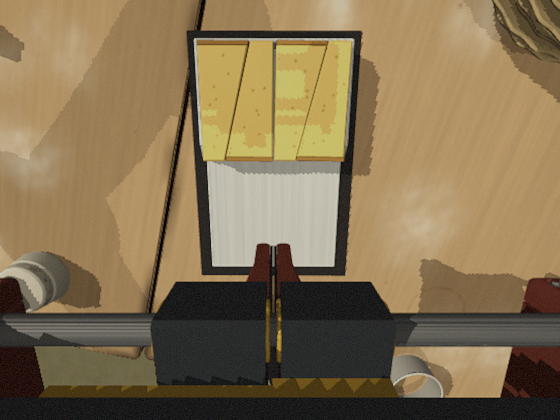

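The picture shows one solid rectangle (cols 197–352, rows 40–161). Rinds alternate back (col 222), front (250), back (300), front (320), and the mouth edge is straight. The fingers are clear, so I'm handing it in.

```bash
python3 -c "
from station import ctrl
print(ctrl.job_done())"
```

```text
the job is handed in; nothing more can be done
None
```

The job is handed in after about 24 s: in the last wrist picture all four wedges lie head to tail as one solid rectangle, flush at the mouth, with both loose ones pushed against the back wall and the ring cutters and tape never approached; no verdict came back.

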